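# Fit the sanding drum and set the selector

## Robot

A 6-joint arm with a two-finger parallel gripper is mounted at the origin on the work surface. World frame = base frame: x ahead of the robot, y to its left, z up, the work surface at z = 0. Lengths are in m, angles in rad, forces in N, time in s.
With the tool pointing down it reaches from about 0.375 to 0.975 m from the base axis. Payload 3.8 kg.
Tool frame: the origin (TCP) lies midway between the tips of the shut fingers; the grasp point (between the pads) lies 19 mm behind it; z points along the fingers, y is the line along which they close (so a half turn about z gives the same grasp; the last joint's range is limited). The gripper opens to 85 mm and grips with 20 to 120 N. Pads are 22 mm wide; open, the fingers measure 114 mm over their backs; the gripper's body (76 mm by 85 mm) begins 54 mm behind the grasp point. The pads swing forward as they close: fully open they stand 13 mm farther back than shut.
Start: joints at [-1.219, 0.264, 1.604, -0, 1.274, -0.037], TCP at [0.256, -0.625, 0.231] pointing down, gripper open.
Joint ranges: [-2.63, 2.63], [-0.94, 2.18], [0.31, 2.57], [-1.31, 4.45], [0, 2.66], [-2.55, 2.55]. Speed limits (rad/s): [2.57, 2.57, 3.14, 3.14, 3.14, 3.14].

## Interface

Orientations are given as a rotation vector (axis times angle).
In Python, from workcell import * gives the robot as it stands. The module is installed in compiled form; this text tells all that it offers.
- The arm moves only by the tool apply_moves, never from a script. Its arguments are lists of equal length, an entry for each row: "fingers": the opening, from 0 (shut) to 1 (fully open); "travel": the shift along the tool's x, y, z normalised to -1 to 1, where 1 is 0.05 m, a list of three; "rotation": the turn, a rotation vector about the tool's x, y, z normalised to -1 to 1, where 1 is 6 degrees, a list of three. In form: {"fingers": [fingers, ...], "travel": [[dx, dy, dz], ...], "rotation": [[ax, ay, az], ...]}. A call has 1 to 12 rows; each row shifts and turns the commanded pose from where the row before left it, along the tool's axes as they then stand; what a row does not reach is not made up. A row lasts 1/10 s, in which the tool goes at most 50 mm and 8.59 degrees, less where a joint would pass 70% of its speed; a pose out of reach is approached as far as the arm can. A call with a number of a shift or a turn outside -1 to 1 is refused whole. A call with a gripper value outside its range is refused whole. The fingers move at their own pace and stop on an object; "newtons" is the grip in N (left out, the last holds). Time passes only in rows, so rows that do not move let the fingers close. It gives the time, the measured TCP pose, the force, the opening and the grip force at its end, in the units of the state.
- read_state(): the state, without advancing time (a new reading comes with each control period).
- read_camera(name): name is "scene" or "top" or "wrist"; returns a dict with "image" (420x560x3 uint8, red, green, blue), "fx", "fy", "cx", "cy" (pixels), "extrinsics" (4x4, takes a point from world to camera coordinates). Camera axes: x right, y down, z forward; pixel columns grow to the right and rows downward; lengths in m; the calibration is good to about 2 mm. The wrist camera is an equidistant fisheye: a pixel r from the principal point sees the ray r / f radians off the axis. A picture is of the moment at which its call begins. There is no depth.
- finish_job(): hands the job in; it is judged then, once.
Trained networks look in the newest picture that a camera, given by its name, has taken for a name from the list of things; names that differ only in an ending like _2 or _b are one class to them, and where a whole thing is asked for, a point or a joint stands for the part that bears it (a point fixed in the world has none). Each returns a list of dicts, best first, with "p" (0 to 1); they miss things now and then, are a little off and sometimes report something else, mostly with a low value. They report only what shows in the picture. A call takes as long as a camera call. They do not tell look-alikes from the thing itself.
- regions_of(camera, name): "mask" (420x560 bool, what is visible of it) and "bbox" ([left, top, width, height] in pixels, round what is visible of it).
- tip_of(camera, name): "location" ([column, row] in pixels: a listed point, or the origin of a listed thing).
The state is a dict: "time": time; "q": joint angles; "joint_vel": joint speeds; "joint_torque": joint torques, N m; "tool_pos": TCP position; "tcp_rot": TCP orientation; "wrist_force": force on the tool from outside, world axes, zero at the start; "torque": the same for the moment, N m; "width": opening from 0.0 (shut) to 1.0 (fully open); "grip_force": force on a finger pad.
Only numpy, scipy, OpenCV 4.12 (cv2) and the standard library are available. Lean on these libraries where they do the work, as an engineer would, in place of code of your own. Each camera call takes 0.05 s, during which the arm holds its last target. There are 200 camera calls.

## Task

Get the bench sander ready: with its switch still off, take the tall slim sanding drum and lower it (do not drop it) over the sander's spindle until it sits fully home on the flange. Then turn the switch box's selector knob to the mark where the raised reminder peg stands, clicked into place. Leave the other things on the bench where they are.

Things in the scene. Friction and masses are not known exactly. Their poses are not given: they have to be found in the camera images.
- drum: The tall slim sanding drum, brown abrasive: an upright hollow cylinder, outer diameter 44, bore 20, height 60 mm, open at both ends. Loose, stands on the bench. Origin: centre of its underside, z up its axis.
- sander: Sander fixed to the bench: grey plate 200 x 200 x 24 mm, in its middle a flange and an upright steel spindle (diameter 17, its last 8 mm tapering to 8). Dark dust hood, top 104 mm above the bench, on its +x side: back wall 130 mm wide 65 mm from the spindle axis, wings 61 to 71 mm off in +-y reaching from x = 35 to 69 mm; dust port behind it. Origin: centre of underside, on the spindle axis.
- flange (a point): Centre of the upper face of the flange (diameter 38, 8 mm high), on the spindle axis, 32 mm above the bench: where the fitted drum's underside rests. Axes as the sander's.
- spindle_top (a point): Tip of the spindle, 104 mm above the bench.
- switchbox: Grey switch box 150 x 150 x 48 mm, fixed to the bench, with a round aluminium dial plate (diameter 132, 2 mm) on top and the selector knob in its middle. Origin: centre of its underside, on the knob's axis. Its -x side, which bears the broader OFF mark, looks to the robot.
- selector (a joint): Angle of the selector knob in rad, 0 = off (as at the start), growing clockwise seen from above. It clicks into seven detents 0.45 rad apart: -1.35, -0.9, -0.45, 0, 0.45, 0.9, 1.35; stops at +-1.45. Turning over a click takes about 0.1 N m.
- selector_grip (a point): On the knob's axis, 84 mm above the bench, at the height to grip; turns with the knob. The black knob: round foot (diameter 44, 8 mm high) under an upright bar 42 mm long (this point's x), 14 mm thick (y), from 56 to 98 mm above the bench. Its pointer, a small nose at the foot and a white line on the bar's top, points to this point's -x.
- peg: Reminder peg: a dark steel peg 12 mm tall, head diameter 13, standing on the dial plate 52 mm from the knob's axis at one of the six marks other than OFF (the other five hold flat plugs about 1 mm high). Origin: centre of its underside, 50 mm above the bench.
- wide_drum: The other sanding drum, short and wide: diameter 64, bore 20, height 36 mm. Not to be used. Loose. Origin: centre of its underside.
- glue: White glue bottle, diameter 54, 135 mm high. Loose. Origin: centre of its underside.
- plane: Block plane 160 x 50 x about 75 mm, dark iron and walnut, long side along its x. Loose. Origin: centre of its underside.
- offcut: Wooden offcut 170 x 45 x 30 mm, long side along its x. Loose. Origin: centre of its underside.
- wrench: Steel spanner lying flat on the sander plate along its edge opposite the hood, about 76 mm from the spindle axis, 180 mm long along its x, 38 wide, 8 mm thick. Loose. Origin: middle of its underside.
Not all that is in view belongs to the job. Leave any pink or purple look-alike of the drum alone.

How it is judged:
By the outcome, as a careful person would: the job done as asked, in the order asked, and still so for the second after the job is handed in, with the robot touching nothing.
It also fails if it takes over 61 s, if anything falls off the work surface, if the arm or the gripper's body presses on something with over 40 N, if the wrist force passes 120 N, or if a joint passes its speed limit or range.

## Working session

There is one attempt and no reset: what is moved stays moved. The work goes in short steps, Python scripts to look and compute and a tool call to move; the robot and the scene stay as the last step left them, time stands still between calls to the robot, and variables do not carry over. Pictures are saved under pics/ and viewed, at most 10 in all, crops included, and the job is handed in when it is done.

Besides the shell and the picture viewer there is one more tool, called after "Emit:" by a JSON object that holds its "api" and its "payload". apply_moves: Moves the arm, as the interface text tells. Scaled input: -1 to 1 covers 0.05 m each way for a shift and 6 degrees each way for a turn. Its arguments: {"type":"object","properties":{"fingers":{"type":"array","items":{"type":"number"}},"travel":{"type":"array","items":{"type":"array","items":{"type":"number"}}},"rotation":{"type":"array","items":{"type":"array","items":{"type":"number"}}},"newtons":{"type":"number"}},"required":["fingers","travel","rotation"]}

```bash
mkdir -p pics; cat > h.py <<'E'
from workcell import *
import numpy as np, cv2
from scipy.spatial.transform import Rotation as R
from scipy.optimize import least_squares
def ray(c,px):
    u=(np.array(px)-[c['cx'],c['cy']])/[c['fx'],c['fy']]
    if c.get('fish'):
        r=np.linalg.norm(u); d=np.array([*(u*np.sin(r)/max(r,1e-9)),np.cos(r)])
    else: d=np.array([*u,1.])
    E=c['extrinsics']; o=-E[:3,:3].T@E[:3,3]; d=E[:3,:3].T@d
    return o,d/np.linalg.norm(d)
def atz(c,px,z):
    o,d=ray(c,px); return o+d*(z-o[2])/d[2]
def tri(rays):
    A=0;b=0
    for o,d in rays:
        P=np.eye(3)-np.outer(d,d);A=A+P;b=b+P@o
    p=np.linalg.solve(A,b); return p,[np.linalg.norm((np.eye(3)-np.outer(d,d))@(p-o)) for o,d in rays]
def proj(c,p):
    E=c['extrinsics'];q=E[:3,:3]@p+E[:3,3]
    if c.get('fish'):
        r=np.hypot(q[0],q[1]);t=np.arctan2(r,q[2]);u=q[:2]/max(r,1e-9)*t
    else: u=q[:2]/q[2]
    return u*[c['fx'],c['fy']]+[c['cx'],c['cy']]
def cam(n):
    c=read_camera(n); c['extrinsics']=np.array(c['extrinsics']); c['fish']=n=='wrist'; return c
def save(c,f,crop=None,s=1):
    im=c['image'][:,:,::-1]
    if crop: x,y,w,h=crop; im=im[y:y+h,x:x+w]
    cv2.imwrite('pics/'+f,cv2.resize(im,None,fx=s,fy=s,interpolation=cv2.INTER_CUBIC))
E
python3 - <<'E'
from h import *
C={}
for n in ['scene','top','wrist']:
    C[n]=cam(n); save(C[n],n+'0.png')
    for k in ['drum','flange','spindle_top','sander','switchbox','selector_grip','peg','wide_drum','glue','plane','offcut','wrench']:
        print(n,k,[(np.round(d['location']).astype(int).tolist(),round(d['p'],2)) for d in tip_of(n,k)[:4]])
im=np.zeros((420,1120//1,3),np.uint8)
im=np.hstack([C['scene']['image'],C['top']['image']])[:,:,::-1]
cv2.imwrite('pics/both.png',cv2.resize(im,(800,300),interpolation=cv2.INTER_AREA))
for n in C: 
  o,d=ray(C[n],(C[n]['cx'],C[n]['cy'])); print(n,o.round(3),d.round(3),C[n]['fx'])
s=read_state();print(s)
E
```

```text
scene drum [([333, 255], 0.97), ([318, 211], 0.95), ([348, 232], 0.62)]
scene flange [([262, 155], 0.9), ([166, 210], 0.4)]
scene spindle_top [([260, 132], 0.86), ([294, 150], 0.17)]
scene sander [([260, 164], 0.71)]
scene switchbox [([260, 131], 0.69), ([400, 306], 0.59)]
scene selector_grip [([414, 285], 0.64)]
scene peg [([401, 269], 0.38)]
scene wide_drum [([284, 235], 0.67)]
scene glue [([256, 268], 0.94)]
scene plane [([266, 398], 0.98)]
scene offcut [([164, 210], 0.63), ([263, 157], 0.53)]
scene wrench [([292, 149], 0.93)]
top drum [([251, 289], 0.8), ([358, 150], 0.69), ([284, 278], 0.65)]
top flange [([372, 261], 0.96), ([176, 293], 0.73), ([258, 197], 0.42)]
top spindle_top [([382, 260], 0.62)]
top sander [([372, 260], 0.84), ([361, 150], 0.47)]
top switchbox [([162, 278], 0.62)]
top selector_grip [([153, 278], 0.9)]
top peg [([179, 293], 0.57)]
top wide_drum [([279, 232], 0.89)]
top glue [([257, 196], 0.65)]
top plane [([158, 162], 0.83), ([153, 275], 0.29)]
top offcut [([355, 149], 0.97)]
top wrench [([370, 295], 0.74)]
wrist drum []
wrist flange []
wrist spindle_top []
w
[... 358 characters left out ...]
'time': 1.95, 'q': array([-1.21889468e+00,  2.63883528e-01,  1.60400712e+00,  1.57542115e-05,
        1.27371553e+00, -3.69103176e-02]), 'joint_vel': array([-7.63710593e-04, -4.68445269e-05,  6.51104436e-04, -5.79739170e-04,
        6.97806058e-04,  4.10002227e-04]), 'joint_torque': array([ 1.14153510e-03, -5.15045428e+01, -3.67708611e+01,  4.16397609e-05,
        1.03530321e-03, -2.79239288e-06]), 'tool_pos': array([ 0.25587726, -0.62460653,  0.23128698]), 'tcp_rot': array([-3.08239918e+00, -6.06894476e-01, -2.00376637e-05]), 'wrist_force': array([-0.73509054,  0.58004627,  0.8738673 ]), 'torque': array([ 0.00320632, -0.00569535, -0.00213843]), 'grip_force': 0.0, 'width': 1.000769802773364}
```

View pictures.

View pics/scene0.png

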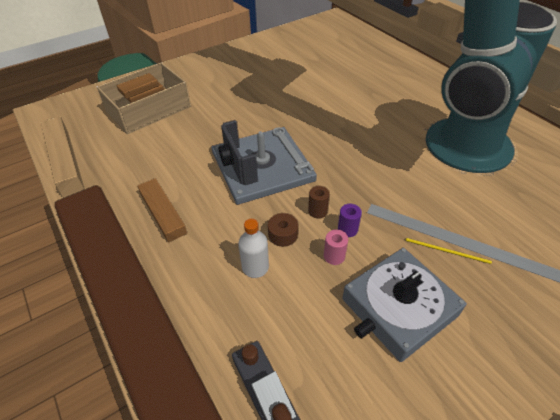

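View pics/top0.png

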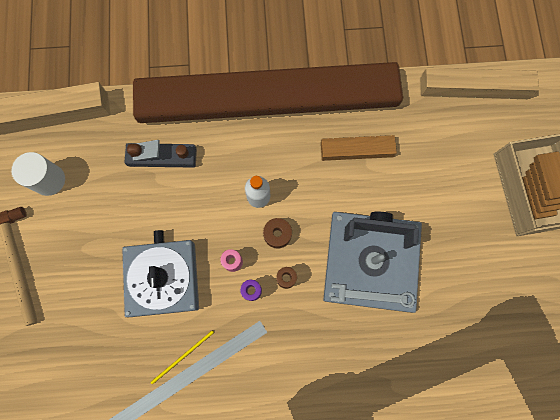

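```bash
cat > m.py <<'E'
from h import *
C={n:cam(n) for n in ['scene','top']}
a=cv2.resize(C['scene']['image'][240:360,335:475],(560,480),interpolation=cv2.INTER_CUBIC)
b=cv2.resize(C['top']['image'][230:325,115:205],(455,480),interpolation=cv2.INTER_CUBIC)
d=cv2.resize(C['scene']['image'][175:275,265:370],(252*2,480),interpolation=cv2.INTER_CUBIC)
e=cv2.resize(C['top']['image'][245:305,225:305],(560,480),interpolation=cv2.INTER_CUBIC)
im=np.vstack([np.hstack([a,b])[:, :1000],np.hstack([d,e])[:, :1000]]);cv2.imwrite('pics/crop1.png',cv2.resize(im,(625,600))[:,:,::-1])
def T(k,f):
    r={n:[d for d in tip_of(n,k)] for n in C}
    o=[]
    for n,t in f.items():
        L=min(r[n],key=lambda d:np.hypot(*(np.array(d['location'])-t)))['location'] if r[n] else t
        o.append((n,L))
    p,e=tri([ray(C[n],L) for n,L in o]); print(k,p.round(4),np.round(e,4),[np.round(L,1).tolist() for _,L in o]); return p
P={k:T(k,f) for k,f in dict(drum=dict(scene=(318,211),top=(284,278)),flange=dict(scene=(262,155),top=(372,261)),spindle_top=dict(scene=(260,132),top=(382,260)),
 switchbox=dict(scene=(400,306),top=(162,278)),selector_grip=dict(scene=(414,285),top=(153,278)),wide_drum=dict(scene=(284,235),top=(279,232)),wrench=dict(scene=(292,149),top=(370,295)),glue=dict(scene=(256,268),top=(257,196))).items()}
for n in C:
    for m in regions_of(n,'drum')[:4]: print(n,m['bbox'],m['p'],C[n]['image'][m['mask']].mean(0).round())
print(read_state()['time'])
E
python3 m.py
```

```text
drum [ 0.4558 -0.0301  0.0005] [0.002 0.002] [[318.5, 211.9], [284.9, 277.4]]
flange [ 0.4776 -0.2229  0.0361] [0.0012 0.0012] [[262.0, 155.6], [372.4, 261.2]]
spindle_top [ 0.477  -0.2359  0.087 ] [0.0055 0.0055] [[256.4, 135.3], [382.5, 260.4]]
switchbox [0.4746 0.2396 0.0098] [0.0017 0.0017] [[400.1, 305.1], [162.2, 277.2]]
selector_grip [0.4686 0.2427 0.0814] [0.0015 0.0015] [[412.5, 283.6], [152.4, 278.1]]
wide_drum [ 0.5484 -0.0211 -0.0047] [0.0079 0.0079] [[288.7, 235.0], [279.6, 234.8]]
wrench [ 0.4025 -0.2099  0.0237] [0.0018 0.0018] [[292.2, 151.2], [369.9, 295.8]]
glue [ 0.6427  0.0158 -0.0008] [0.0016 0.0016] [[255.3, 265.7], [258.2, 198.5]]
scene [324.3, 226.8, 22.6, 38.2] 0.92 [152.  86. 105.]
scene [311.8, 188.2, 21.1, 29.9] 0.84 [77. 51. 35.]
scene [339.7, 201.7, 20.8, 35.4] 0.8 [ 79.  42. 100.]
top [275.4, 266.7, 22.9, 23.1] 0.83 [104.  70.  47.]
top [221.0, 250.7, 23.6, 18.6] 0.72 [186. 110. 135.]
top [239.0, 282.6, 23.3, 17.4] 0.56 [114.  64. 141.]
top [244.7, 177.3, 26.6, 29.5] 0.18 [155. 138. 118.]
2.95
```

View pics/crop1.png

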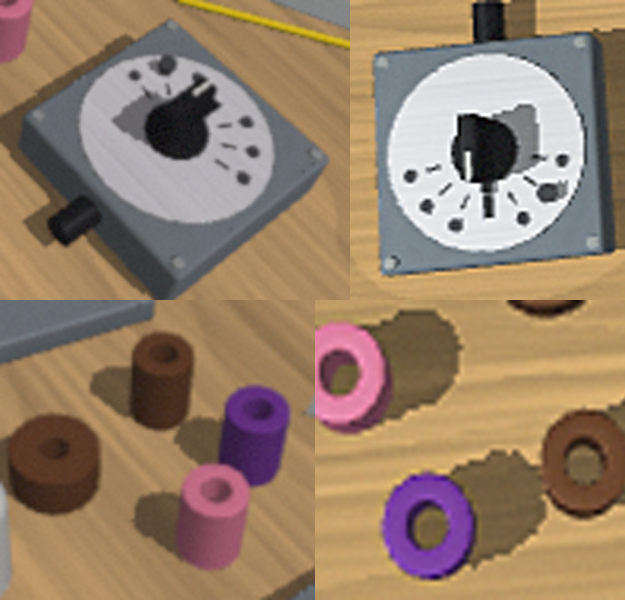

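The crop confirms it. The candidates are the brown tall drum at scene (318,203)/top (286,278), a pink one at scene (336,247), a purple one at scene (349,220), and the wide brown one at scene (283,229). I choose the tall brown one. The peg shows at top (178,290), the second mark counterclockwise from OFF, so −0.9 is expected. The next script checks this and works out the first move.

```bash
python3 - <<'E'
from h import *
C={n:cam(n) for n in ['scene','top']}
t=C['top'];s=C['scene']
print('drum top rim',atz(t,(286.8,278.2-.0),.06).round(4),atz(t,(286,277),.06).round(4))
for n,p in dict(purple=(251,290),pink=(231,260),wide=(278,232)).items(): print(n,atz(t,p,.06 if n!='wide' else .036).round(3))
k=atz(t,(162.2,277.2),.0)
# dial centre by white ellipse
im=t['image'].astype(int);m=((im.min(2)>185)).astype(np.uint8);m[:, :110]=0;m[:,205:]=0;m[:235]=0;m[325:]=0
cs=max(cv2.findContours(m,0,1)[0],key=cv2.contourArea);e=cv2.fitEllipse(cv2.convexHull(cs));print(e)
ax=atz(t,e[0],.05);print('axis',ax.round(4))
pg=atz(t,(177.7,290.2),.062);d=pg-ax;print('peg',pg.round(4),np.hypot(d[0],d[1]),'ang ccw from -x',np.degrees(np.arctan2(-d[1],-d[0])))
for px in [(523,218),(562,160),(410,176),(427,205),(456,225)]:
    q=atz(t,((px[0]/.625-560)/5.056+115,px[1]/.625/5.053+230),.051)-ax;print(np.hypot(q[0],q[1]).round(3),np.degrees(np.arctan2(-q[1],-q[0])).round(1))
E
```

```text
drum top rim [ 0.4516 -0.0339  0.06  ] [ 0.4542 -0.0325  0.06  ]
purple [0.432 0.042 0.06 ]
pink [0.498 0.081 0.06 ]
wide [ 0.554 -0.023  0.036]
((157.50257873535156, 277.8927307128906), (60.29778289794922, 63.72114944458008), 42.99458312988281)
axis [0.4717 0.2388 0.05  ]
peg [0.4424 0.1944 0.062 ] 0.053159925231716275 ang ccw from -x 56.6160654114777
0.052 28.7
0.053 79.7
0.051 -75.2
0.05 -49.3
0.051 -22.2
```

```bash
cat > plan.py <<'E'
from h import *
import sys
def go(xyz,yaw_deg):
    s=read_state(); r=R.from_rotvec(s['tcp_rot']); M=r.as_matrix()
    y0=np.degrees(np.arctan2(M[1,0],M[0,0]))
    Mt=np.array([[np.cos(a:=np.radians(yaw_deg)),np.sin(a),0],[np.sin(a),-np.cos(a),0],[0,0,-1]])
    d=np.array(xyz)-s['tool_pos']
    rv=R.from_matrix(M.T@Mt).as_rotvec(degrees=True)
    print('t',round(s['time'],2),'pos',s['tool_pos'].round(4),'yaw',y0.round(2),'f',s['wrist_force'].round(1))
    print('turn first, total units (tool):',(rv/6).round(3),' then travel units:',(Mt.T@d/.05).round(3),' | travel before turn:',(M.T@d/.05).round(3))
if __name__=='__main__':
    v=list(map(float,sys.argv[1:])); go(v[:3],v[3])
E
python3 plan.py 0.454 -0.032 0.2 -35
```

```text
t 3.05 pos [ 0.2559 -0.6246  0.2313] yaw 22.28 f [-0.3 -0.  -0.5]
turn first, total units (tool): [-0.     0.     9.546]  then travel units: [ -3.552 -11.982   0.625]  | travel before turn: [ 8.16  -9.465  0.626]
```

Emit:
{"api": "apply_moves", "payload": {"fingers": [0.8, 0.8, 0.8, 0.8, 0.8, 0.8, 0.8, 0.8, 0.8, 0.8, 0.8, 0.8], "travel": [[0.4, -0.5, 0.05], [0.65, -0.75, 0.05], [0.65, -0.75, 0.05], [0.65, -0.75, 0.05], [0.65, -0.75, 0.05], [0.65, -0.75, 0.05], [0.65, -0.75, 0.05], [0.65, -0.75, 0.05], [0.65, -0.75, 0.05], [0.65, -0.75, 0.05], [0.65, -0.75, 0.05], [0.65, -0.75, 0.05]], "rotation": [[0, 0, 0], [0, 0, 0], [0, 0, 0], [0, 0, 0], [0, 0, 0], [0, 0, 0], [0, 0, 0], [0, 0, 0], [0, 0, 0], [0, 0, 0], [0, 0, 0], [0, 0, 0]]}}

```text
time: 4.25
tool_pos: [0.4398, -0.0748, 0.2017]
tcp_rot: [3.082, 0.606, 0.002]
wrist_force: [1.2, 0.2, 0.4]
width: 0.802
grip_force: 0.0
```

Emit:
{"api": "apply_moves", "payload": {"fingers": [0.8, 0.8, 0.8, 0.8, 0.8, 0.8, 0.8, 0.8, 0.8, 0.8], "travel": [[0, 0, 0], [0, 0, 0], [0, 0, 0], [0, 0, 0], [0, 0, 0], [0, 0, 0], [0, 0, 0], [0, 0, 0], [0, 0, 0], [0, 0, 0]], "rotation": [[0, 0, 1], [0, 0, 1], [0, 0, 1], [0, 0, 1], [0, 0, 1], [0, 0, 1], [0, 0, 1], [0, 0, 1], [0, 0, 1], [0, 0, 0.55]]}}

```text
time: 5.25
tool_pos: [0.4394, -0.0767, 0.2015]
tcp_rot: [-2.994, 0.95, -0.001]
wrist_force: [0.2, -0.4, -0.0]
width: 0.799
grip_force: 0.0
```

```bash
python3 - <<'E'
from h import *
c=cam('wrist'); save(c,'w1.png')
for d in tip_of('wrist','drum'): print(np.round(d['location'],1),round(d['p'],2),atz(c,d['location'],0).round(4))
for d in regions_of('wrist','drum'): print(np.round(d['bbox'],1),round(d['p'],2))
print(c['image'].shape, proj(c,np.array([.454,-.032,.06])))
E
python3 plan.py 0.454 -0.032 0.2 -35
```

```text
[195.6 242.7] 0.93 [0.4324 0.0479 0.    ]
[134.8 218.1] 0.81 [0.5006 0.0915 0.    ]
[236.4 192.8] 0.75 [ 0.4524 -0.0296  0.    ]
[204.3 173.3  52.9  53.6] 0.9
[ 99.1 199.   56.   55.8] 0.79
[165.2 226.7  49.2  52.6] 0.65
(420, 560, 3) [229.54966764 207.48809264]
t 5.4 pos [ 0.4394 -0.0767  0.2015] yaw -34.95 f [0.9 0.2 0.5]
turn first, total units (tool): [-0.002 -0.004  0.008]  then travel units: [-0.274 -0.9    0.029]  | travel before turn: [-0.273 -0.9    0.03 ]
```

View pics/w1.png

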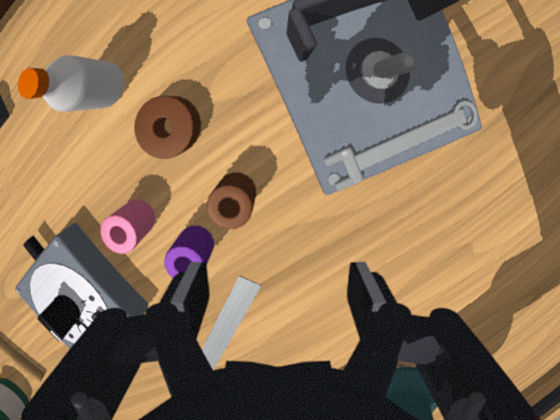

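The picture shows the brown drum with its rim at (231,208), purple at (183,263), pink at (119,234), wide at (166,127), the spindle tip at (408,62) and the flange at (379,68). Next I refine the positions.

```bash
cat > fit.py <<'E'
from h import *
from scipy.optimize import minimize
th=np.linspace(0,2*np.pi,48,endpoint=False);U=np.c_[np.cos(th),np.sin(th)]
def sil(c,x,y,z0,z1,r):
    P=[proj(c,np.array([x+r*u[0],y+r*u[1],z])) for z in (z0,z1) for u in U]
    return cv2.convexHull(np.array(P,np.float32))
def iou(c,mask,h):
    S=4;m=np.zeros((420*S,560*S),np.uint8);cv2.fillPoly(m,[np.round((h+.5)*S-.5).astype(np.int32)],1)
    a=cv2.resize(m.astype(np.float32),(560,420),interpolation=cv2.INTER_AREA);b=mask.astype(np.float32)
    return np.minimum(a,b).sum()/np.maximum(a,b).sum()
def fit(cs,p0,dz,r):
    f=lambda p:-sum(iou(c,m,sil(c,p[0],p[1],p[2],p[2]+dz,r)) for c,m in cs)
    s=np.array([*p0]);return minimize(f,s,method='Nelder-Mead',options=dict(initial_simplex=[s,s+[.006,0,0],s+[0,.006,0],s+[0,0,.006]],xatol=1e-4,fatol=1e-4))
E
python3 - <<'E'
from fit import *
C={n:cam(n) for n in ['scene','top','wrist']}
cs=[]
for n in C:
    L=[d for d in regions_of(n,'drum') if np.array_equal(np.array(proj(C[n],np.array([.454,-.032,.03]))).round(), 0) or d['mask'][tuple(np.round(proj(C[n],np.array([.454,-.032,.04])))[::-1].astype(int))]]
    if L: cs.append((C[n],np.array(L[0]['mask']))); r=fit(cs[-1:],(.454,-.032,0),.06,.022); print(n,r.x.round(4),r.fun)
r=fit(cs,(.454,-.032,0),.06,.022);print('all',r.x.round(4),r.fun)
for k in ['flange','spindle_top']:
    rays=[]
    for n in C:
        t=tip_of(n,k)
        if t: rays.append(ray(C[n],t[0]['location'])); z=.032 if k=='flange' else .104; print(k,n,np.round(t[0]['location'],1),round(t[0]['p'],2),atz(C[n],t[0]['location'],z).round(4))
    p,e=tri(rays);print(k,p.round(4),np.round(e,4))
t=tip_of('wrist','wrench');print([np.round(atz(C['wrist'],q['location'],.024),3) for q in t])
E
python3 plan.py 0.454 -0.032 0.12 -35
```

```text
scene [ 0.4536 -0.0314 -0.0005] -0.9369161128997803
wrist [ 0.4521 -0.0271 -0.0141] -0.9695904850959778
all [ 0.4539 -0.0308 -0.0006] -1.8561558723449707
flange scene [265.  156.9] 0.96 [ 0.4725 -0.22    0.032 ]
flange wrist [380.  70.] 0.73 [ 0.4786 -0.2244  0.032 ]
flange [ 0.4757 -0.2218  0.0329] [0.0037 0.0037]
spindle_top scene [262.9 132.3] 0.84 [ 0.4733 -0.2222  0.104 ]
spindle_top wrist [412.3  64.5] 0.96 [ 0.4753 -0.2265  0.104 ]
spindle_top [ 0.4735 -0.2259  0.1021] [0.0021 0.0021]
[array([ 0.402, -0.212,  0.024]), array([ 0.465, -0.262,  0.024])]
t 6.05 pos [ 0.4393 -0.0767  0.2013] yaw -35.02 f [-0.   0.   0.2]
turn first, total units (tool): [ 0.     0.001 -0.003]  then travel units: [-0.272 -0.9    1.625]  | travel before turn: [-0.272 -0.9    1.625]
```

Emit:
{"api": "apply_moves", "payload": {"fingers": [0.8, 0.8, 0.8, 0.8, 0.8, 0.8, 0.8], "travel": [[-0.14, -0.46, 0], [-0.14, -0.46, 0], [0, 0, 0.8], [0, 0, 0.8], [0, 0, 0.8], [0, 0, 0.8], [0, 0, 0.3]], "rotation": [[0, 0, 0], [0, 0, 0], [0, 0, 0], [0, 0, 0], [0, 0, 0], [0, 0, 0], [0, 0, 0]]}}

```text
time: 6.75
tool_pos: [0.4507, -0.0305, 0.0223]
tcp_rot: [2.995, -0.945, -0.011]
wrist_force: [-0.0, 0.6, 0.3]
width: 0.8
grip_force: 0.0
```

```bash
python3 plan.py 0.4539 -0.0308 0.024 -35
```

```text
t 6.75 pos [ 0.4507 -0.0305  0.0223] yaw -35.02 f [-0.   0.6  0.3]
turn first, total units (tool): [ 0.031  0.058 -0.003]  then travel units: [ 0.055 -0.031 -0.033]  | travel before turn: [ 0.055 -0.031 -0.034]
```

Emit:
{"api": "apply_moves", "payload": {"fingers": [0.8, 0.8, 0.3, 0.3, 0.3, 0.3, 0.3, 0.3, 0.3], "travel": [[0.05, -0.02, -0.03], [0, 0, 0], [0, 0, 0], [0, 0, 0], [0, 0, 0], [0, 0, 0], [0, 0, 0], [0, 0, 0], [0, 0, 0]], "rotation": [[0, 0, 0], [0, 0, 0], [0, 0, 0], [0, 0, 0], [0, 0, 0], [0, 0, 0], [0, 0, 0], [0, 0, 0], [0, 0, 0]], "newtons": 45}}

```text
time: 7.65
tool_pos: [0.459, -0.0319, 0.0298]
tcp_rot: [-2.995, 0.945, -0.007]
wrist_force: [0.3, 0.0, 6.3]
width: 0.493
grip_force: 46.5
```

```bash
python3 plan.py 0.4539 -0.0308 0.024 -35
```

```text
t 7.65 pos [ 0.459  -0.0319  0.0298] yaw -35.02 f [0.3 0.  6.3]
turn first, total units (tool): [-0.018 -0.036 -0.004]  then travel units: [-0.096  0.04   0.115]  | travel before turn: [-0.096  0.04   0.115]
```

Emit:
{"api": "apply_moves", "payload": {"fingers": [0.3, 0.3, 0.3, 0.3, 0.3, 0.3, 0.3, 0.3, 0.3, 0.3, 0.3, 0.3], "travel": [[0, 0, -0.2], [0, 0, -0.4], [0, 0, -0.6], [0, 0, -0.7], [0, 0, -0.8], [0, 0, -0.8], [0, 0, -0.7], [-0.2, 0.6, -0.2], [-0.3, 0.8, 0], [-0.3, 0.8, 0], [-0.2, 0.8, 0], [-0.2, 0.8, 0]], "rotation": [[0, 0, 0], [0, 0, -1], [0, 0, -1], [0, 0, -1], [0, 0, -1], [0, 0, -1], [0, 0, -0.83], [0, 0, 0], [0, 0, 0], [0, 0, 0], [0, 0, 0], [0, 0, 0]]}}

```text
time: 8.85
tool_pos: [0.3956, -0.2226, 0.2484]
tcp_rot: [3.141, -0.001, 0.001]
wrist_force: [1.3, -1.0, -1.1]
width: 0.488
grip_force: 45.8
```

Emit:
{"api": "apply_moves", "payload": {"fingers": [0.3, 0.3], "travel": [[0, 0, 0], [0, 0, 0]], "rotation": [[0, 0, 0], [0, 0, 0]]}}

```text
time: 9.05
tool_pos: [0.396, -0.222, 0.248]
tcp_rot: [-3.141, 0.006, 0.0]
wrist_force: [0.4, 0.4, -0.7]
width: 0.488
grip_force: 46.1
```

```bash
cat > look.py <<'E'
from fit import *
import sys,pickle
C={n:cam(n) for n in ['scene','top','wrist']}
s=read_state();p=s['tool_pos']
save(C['wrist'],sys.argv[1]+'.png')
O={}
for k in ['flange','spindle_top','drum']:
    rays=[]
    for n in C:
        for t in tip_of(n,k)[:4 if k=='drum' else 2]:
            print(k,n,np.round(t['location'],1),round(t['p'],2),atz(C[n],t['location'],dict(flange=.032,spindle_top=.104,drum=p[2]-.03)[k]).round(4))
for n in C:
    O[n]=[(np.array(d['mask']),d['p'],d['bbox']) for d in regions_of(n,'drum')]
    print(n,[(np.round(b).astype(int).tolist(),round(q,2)) for m,q,b in O[n]])
pickle.dump((C,O,s),open(sys.argv[1]+'.pkl','wb'))
E
python3 look.py w2; python3 plan.py 0.4 -0.222 0.25 0
```

```text
flange top [374.9 263.3] 0.96 [ 0.4721 -0.2279  0.032 ]
flange wrist [282. 103.] 0.82 [ 0.4776 -0.2244  0.032 ]
flange wrist [285.7 103.4] 0.7 [ 0.4772 -0.2284  0.032 ]
spindle_top scene [258.2 134.5] 0.84 [ 0.4863 -0.2214  0.104 ]
spindle_top scene [398.7 302.3] 0.67 [0.5244 0.2634 0.104 ]
spindle_top top [381.3 258.6] 0.61 [ 0.475  -0.2263  0.104 ]
spindle_top wrist [286.6 106.6] 0.91 [ 0.4743 -0.2276  0.104 ]
drum scene [295.1  78. ] 0.96 [ 0.3933 -0.212   0.2178]
drum scene [348.6 230.6] 0.93 [0.5659 0.1722 0.2178]
drum scene [336.  254.9] 0.85 [0.6079 0.1959 0.2178]
drum top [234.2 263.5] 0.74 [0.4744 0.0617 0.2178]
drum top [255.3 293.2] 0.71 [0.4201 0.0274 0.2178]
drum top [396.8 297.1] 0.38 [ 0.3963 -0.2193  0.2178]
drum wrist [276.6 253.3] 0.92 [ 0.3914 -0.2192  0.2178]
drum wrist [ 56.3 104.2] 0.87 [ 0.4869 -0.0839  0.2178]
drum wrist [ 81.5 149.6] 0.82 [ 0.4569 -0.1012  0.2178]
scene [([338, 204, 24, 33], 0.83), ([322, 228, 24, 39], 0.68)]
top [([223, 249, 20, 19], 0.87), ([243, 281, 18, 18], 0.7), ([388, 304, 19, 11], 0.4)]
wrist [([228, 221, 102, 126], 0.64), ([21, 87, 49, 39], 0.63), ([46, 133, 53, 39], 0.6)]
t 9.8 pos [ 0.3968 -0.2215  0.2478] yaw -0.04 f [ 0.2 -0.8 -0. ]
turn first, total units (tool): [-0.     0.    -0.006]  then travel units: [ 0.064  0.01  -0.045]  | travel before turn: [ 0.064  0.01  -0.045]
```

View pics/w2.png

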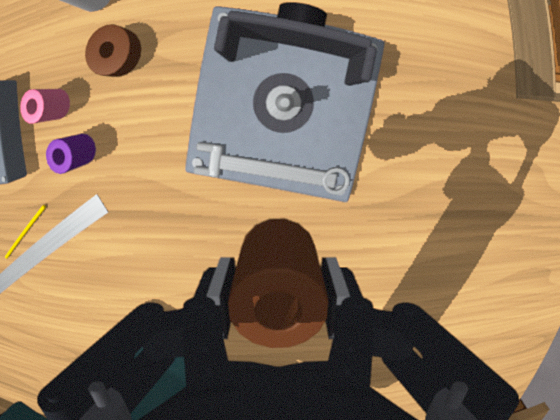

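The drum hangs cleanly in the fingers: its top rim is at (277,307) and its bottom end at (277,220). The flange is near (281,102) and the spindle tip near (285,103). Next I fit both precisely.

```bash
cat > an.py <<'E'
from fit import *
import pickle,sys
C,O,s=pickle.load(open(sys.argv[1]+'.pkl','rb'));c=C['wrist'];p=s['tool_pos'];print('tcp',p.round(4))
m=max(O['wrist'],key=lambda t:t[0][230:330].sum())[0]
f=lambda q:-iou(c,m,sil(c,q[0],q[1],p[2]-.0298,p[2]+.0302,.022))
r=minimize(f,[p[0],p[1]],method='Nelder-Mead',options=dict(initial_simplex=[[p[0],p[1]],[p[0]+.004,p[1]],[p[0],p[1]+.004]]))
print('drum fixed z',r.x.round(4),r.fun,'off tcp',(r.x-p[:2]).round(4))
r3=fit([(c,m)],(*r.x,p[2]-.0298),.06,.022);print('free z',r3.x.round(4),r3.fun,'dz',(r3.x[2]-p[2]).round(4))
im=c['image'].copy();g=cv2.cvtColor(im,cv2.COLOR_RGB2GRAY)
# flange: dark disc annulus
x0,y0=map(int,sys.argv[2:4]);w=45;sub=g[y0-w:y0+w,x0-w:x0+w];
# gradient-based circle fit of projected circle at z=.032 r=.019
gx=cv2.GaussianBlur(g,(0,0),1).astype(float)
def score(x,y,z,rr,sgn):
    a=[];b=[]
    for u in U:
        for R_,L in ((rr-.0018,a),(rr+.0018,b)):
            q=proj(c,np.array([x+R_*u[0],y+R_*u[1],z]));L.append(cv2.getRectSubPix(gx.astype(np.float32),(1,1),tuple(map(float,q)))[0,0])
    return np.median(sgn*(np.array(b)-np.array(a)))*0+np.mean(np.clip(sgn*(np.array(b)-np.array(a)),-10,40))
for nm,z,rr,sg in (('flange',.032,.019,1),('tip r4',.104,.004,-1),('shaft',.096,.0085,-1)):
    x,y=.476,-.225
    for st in (.002,.0005):
        best=max(((score(x+i*st,y+j*st,z,rr,sg),x+i*st,y+j*st) for i in range(-4,5) for j in range(-4,5)));_,x,y=best
    print(nm,np.round(best,4))
    for u in U: q=proj(c,np.array([x+rr*u[0],y+rr*u[1],z]));im[int(round(q[1])),int(round(q[0]))]=(255,0,0)
cv2.polylines(im,[np.round(sil(c,*r.x,p[2]-.0298,p[2]+.0302,.022)).astype(np.int32)],True,(0,255,0),1)
cv2.polylines(im,[np.round(sil(c,*r.x,p[2]+.0301,p[2]+.0302,.010)).astype(np.int32)],True,(0,255,255),1)
o=np.hstack([cv2.resize(im[y0-w:y0+w,x0-w:x0+w],(400,400),interpolation=cv2.INTER_NEAREST),cv2.resize(im[205:355,205:355],(400,400),interpolation=cv2.INTER_NEAREST)])
cv2.imwrite('pics/'+sys.argv[1]+'_an.png',o[:,:,::-1])
# plate yaw from the hood side edge
a=atz(c,(216,8),.024);b=atz(c,(383,40),.024);print('plate far edge yaw',np.degrees(np.arctan2((b-a)[0],-(b-a)[1])))
E
python3 an.py w2 282 102
```

```text
tcp [ 0.3968 -0.2205  0.2478]
drum fixed z [ 0.3927 -0.2201] -0.9493274092674255 off tcp [-0.0041  0.0004]
free z [ 0.3909 -0.2201  0.2144] -0.9812371134757996 dz -0.0334
flange [12.0376  0.466  -0.235 ]
tip r4 [39.4834  0.4785 -0.225 ]
shaft [22.2748  0.486  -0.224 ]
plate far edge yaw -10.401901713324644
```

View pics/w2_an.png

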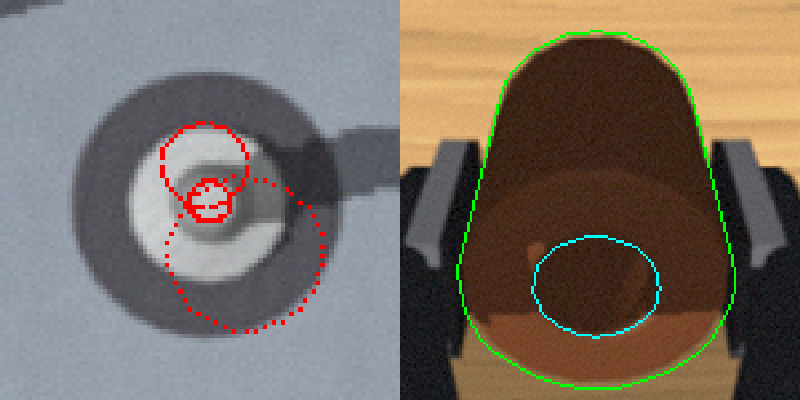

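```bash
python3 - <<'E'
import pickle
from h import *
C,O,s=pickle.load(open('w2.pkl','rb'));c=C['wrist']
print('flange',atz(c,(282.9,102.6),.032).round(4),'ring',atz(c,(283.3,102.4),.025).round(4),'tip',atz(c,(283.5,102.4),.104).round(4))
g=cv2.cvtColor(C['wrist']['image'],cv2.COLOR_RGB2GRAY)
m=((g>60)&(g<125)).astype(np.uint8)  # dark ring
sub=m[60:146,240:326];n,l,st,ce=cv2.connectedComponentsWithStats(sub);i=1+st[1:,4].argmax();print(st[i],ce[i]+[240,60])
for n in ('scene','top'):
    save(C[n],n+'2.png',((200,90,120,90) if n=='scene' else (320,200,120,120)),3)
im=np.hstack([cv2.resize(C['scene']['image'][60:180,200:330],(433,400),interpolation=cv2.INTER_CUBIC),cv2.resize(C['top']['image'][205:325,320:430],(367,400),interpolation=cv2.INTER_CUBIC)])
cv2.imwrite('pics/st2.png',im[:,:,::-1])
print(proj(C['scene'],np.array([.4775,-.2245,.104])),proj(C['top'],np.array([.4775,-.2245,.104])),proj(C['top'],np.array([.4775,-.2245,.032])))
E
```

```text
flange [ 0.4781 -0.2254  0.032 ] ring [ 0.4783 -0.226   0.025 ] tip [ 0.478  -0.2249  0.104 ]
[  13   13   73   60 2135] [285.18969555 101.77096019]
[260.7826894  132.43012138] [380.27135332 257.44786623] [373.04614291 260.92481442]
```

View pics/st2.png

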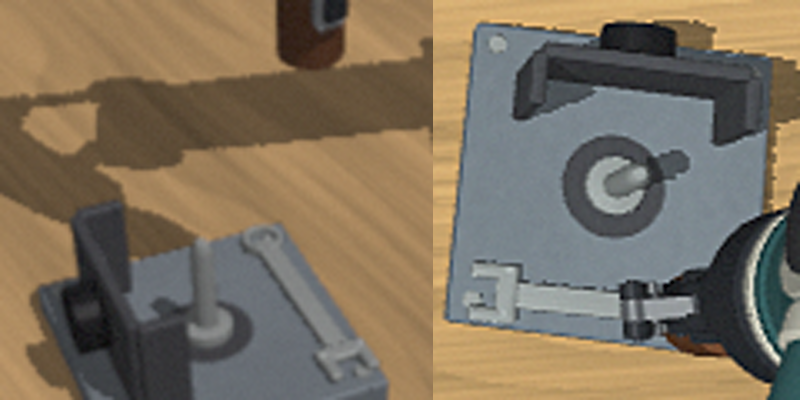

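```bash
python3 plan.py 0.483 -0.2254 0.148 0
```

```text
t 9.8 pos [ 0.3968 -0.2215  0.2478] yaw -0.04 f [ 0.2 -0.8 -0. ]
turn first, total units (tool): [-0.     0.    -0.006]  then travel units: [1.724 0.078 1.995]  | travel before turn: [1.724 0.077 1.995]
```

Emit:
{"api": "apply_moves", "payload": {"fingers": [0.3, 0.3, 0.3, 0.3, 0.3, 0.3, 0.3, 0.3, 0.3], "travel": [[0.4, 0, 0], [0.6, 0.08, 0], [0.5, 0, 0], [0.22, 0, 0.3], [0, 0, 0.6], [0, 0, 0.6], [0, 0, 0.5], [0, 0, 0], [0, 0, 0]], "rotation": [[0, 0, 0], [0, 0, 0], [0, 0, 0], [0, 0, 0], [0, 0, 0], [0, 0, 0], [0, 0, 0], [0, 0, 0], [0, 0, 0]]}}

```text
time: 10.7
tool_pos: [0.4818, -0.2253, 0.1469]
tcp_rot: [-3.141, 0.001, 0.004]
wrist_force: [0.3, -0.1, -0.6]
width: 0.494
grip_force: 46.0
```

```bash
python3 - <<'E'
from h import *
P=[read_state()['tool_pos']]
C={}
for n in ('scene','top','wrist'): C[n]=cam(n);P.append(read_state()['tool_pos'])
P=np.array(P);print(P.round(4),P.mean(0).round(4))
c=C['scene'];p=P.mean(0)
th=np.linspace(0,6.283,60)
im=cv2.resize(c['image'][80:170,215:305],(540,540),interpolation=cv2.INTER_CUBIC)
for (x,y,z,r,col) in ((p[0]-.005,p[1]+.0004,p[2]-.0315,.022,(0,255,0)),(.478,-.225,.104,.004,(255,0,0))):
    q=np.array([proj(c,np.array([x+r*np.cos(t),y+r*np.sin(t),z])) for t in th]);q=((q-[215,80]+.5)*6).round().astype(np.int32)
    cv2.polylines(im,[q],True,col,1)
w=cv2.resize(C['wrist']['image'][180:360,190:370],(540,540))[:,140:400]
cv2.imwrite('pics/s3.png',np.hstack([im,w])[:,:,::-1])
print(read_state()['time'])
E
```

```text
[[ 0.4818 -0.2253  0.1469]
 [ 0.4829 -0.2258  0.1484]
 [ 0.4836 -0.2262  0.1492]
 [ 0.4839 -0.2263  0.1497]] [ 0.483  -0.2259  0.1485]
10.85
```

View pics/s3.png

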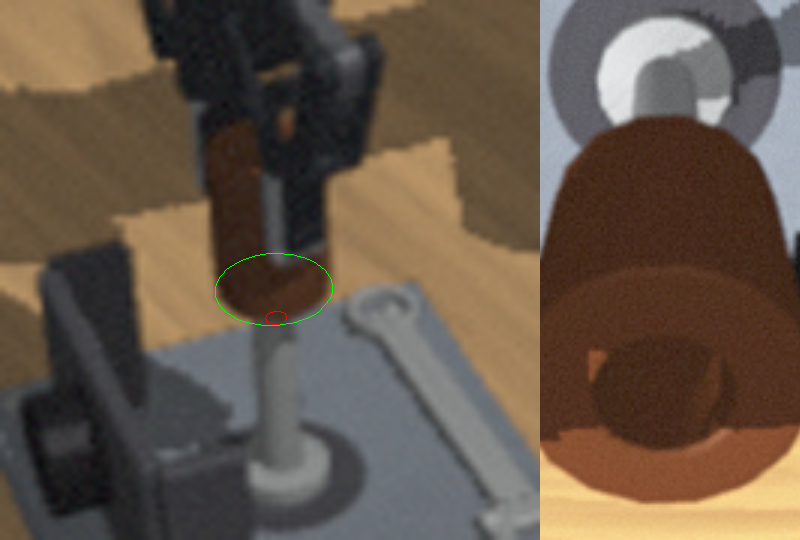

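Emit:
{"api": "apply_moves", "payload": {"fingers": [0.3, 0.3, 0.3, 0.3, 0.3, 0.3, 0.3], "travel": [[-0.02, -0.02, 0.1], [0, 0, 0.1], [0, 0, 0.1], [0, 0, 0.1], [0, 0, 0.1], [0, 0, 0], [0, 0, 0]], "rotation": [[0, 0, 0], [0, 0, 0], [0, 0, 0], [0, 0, 0], [0, 0, 0], [0, 0, 0], [0, 0, 0]]}}

```text
time: 11.55
tool_pos: [0.4818, -0.2248, 0.1225]
tcp_rot: [3.141, -0.001, -0.0]
wrist_force: [0.5, -1.4, -1.2]
width: 0.496
grip_force: 46.1
```

Emit:
{"api": "apply_moves", "payload": {"fingers": [0.3, 0.3, 0.3, 0.3, 0.3, 0.3], "travel": [[0, 0, 0.1], [0, 0, 0.1], [0, 0, 0.1], [0, 0, 0.1], [0, 0, 0], [0, 0, 0]], "rotation": [[0, 0, 0], [0, 0, 0], [0, 0, 0], [0, 0, 0], [0, 0, 0], [0, 0, 0]]}}

```text
time: 12.15
tool_pos: [0.4818, -0.2248, 0.1024]
tcp_rot: [3.141, -0.001, -0.0]
wrist_force: [1.5, -3.4, -2.9]
width: 0.493
grip_force: 46.0
```

Emit:
{"api": "apply_moves", "payload": {"fingers": [0.3, 0.3, 0.3, 0.3, 0.3, 0.3], "travel": [[0.01, 0.02, 0], [0, 0, 0.1], [0, 0, 0.1], [0, 0, 0.1], [0, 0, 0], [0, 0, 0]], "rotation": [[0, 0, 0], [0, 0, 0], [0, 0, 0], [0, 0, 0], [0, 0, 0], [0, 0, 0]]}}

```text
time: 12.75
tool_pos: [0.482, -0.2254, 0.0874]
tcp_rot: [-3.141, 0.001, 0.001]
wrist_force: [-0.6, 0.4, -0.6]
width: 0.49
grip_force: 46.1
```

Emit:
{"api": "apply_moves", "payload": {"fingers": [0.3, 0.3, 0.3, 0.3, 0.3, 0.3], "travel": [[0, 0, 0.1], [0, 0, 0.1], [0, 0, 0.1], [0, 0, 0.1], [0, 0, 0], [0, 0, 0]], "rotation": [[0, 0, 0], [0, 0, 0], [0, 0, 0], [0, 0, 0], [0, 0, 0], [0, 0, 0]]}}

```text
time: 13.35
tool_pos: [0.4821, -0.2255, 0.0675]
tcp_rot: [-3.141, 0.001, 0.001]
wrist_force: [0.2, -0.2, -1.3]
width: 0.494
grip_force: 46.1
```

Emit:
{"api": "apply_moves", "payload": {"fingers": [0.3, 0.3, 0.3], "travel": [[0, 0, 0.04], [0, 0, 0], [0, 0, 0]], "rotation": [[0, 0, 0], [0, 0, 0], [0, 0, 0]]}}

```text
time: 13.65
tool_pos: [0.4823, -0.2256, 0.0659]
tcp_rot: [3.142, -0.001, 0.0]
wrist_force: [0.3, 0.7, -1.3]
width: 0.495
grip_force: 46.1
```

Emit:
{"api": "apply_moves", "payload": {"fingers": [0.3, 0.3, 0.3], "travel": [[0, 0, 0.04], [0, 0, 0], [0, 0, 0]], "rotation": [[0, 0, 0], [0, 0, 0], [0, 0, 0]]}}

```text
time: 13.95
tool_pos: [0.4822, -0.2256, 0.0637]
tcp_rot: [-3.142, 0.001, 0.0]
wrist_force: [-0.2, -0.0, -0.6]
width: 0.494
grip_force: 46.1
```

Emit:
{"api": "apply_moves", "payload": {"fingers": [0.3, 0.3, 0.3], "travel": [[0, 0, 0.03], [0, 0, 0], [0, 0, 0]], "rotation": [[0, 0, 0], [0, 0, 0], [0, 0, 0]]}}

```text
time: 14.25
tool_pos: [0.4825, -0.2257, 0.0626]
tcp_rot: [3.141, -0.001, 0.001]
wrist_force: [-0.5, 0.1, 1.8]
width: 0.495
grip_force: 46.5
```

Emit:
{"api": "apply_moves", "payload": {"fingers": [0.3, 0.3, 0.3], "travel": [[0, 0, 0.03], [0, 0, 0], [0, 0, 0]], "rotation": [[0, 0, 0], [0, 0, 0], [0, 0, 0]]}}

```text
time: 14.55
tool_pos: [0.4826, -0.2257, 0.0624]
tcp_rot: [3.141, -0.001, 0.001]
wrist_force: [-3.6, 2.6, 11.8]
width: 0.491
grip_force: 47.7
```

Emit:
{"api": "apply_moves", "payload": {"fingers": [0.52, 0.75, 0.75, 0.75, 0.75, 0.75], "travel": [[0, 0, -0.02], [0, 0, 0], [0, 0, 0], [0, 0, 0], [0, 0, 0], [0, 0, 0]], "rotation": [[0, 0, 0], [0, 0, 0], [0, 0, 0], [0, 0, 0], [0, 0, 0], [0, 0, 0]]}}

```text
time: 15.15
tool_pos: [0.4822, -0.2256, 0.0616]
tcp_rot: [-3.141, 0.001, 0.0]
wrist_force: [0.8, 0.6, 0.1]
width: 0.752
grip_force: 0.0
```

Emit:
{"api": "apply_moves", "payload": {"fingers": [0.75, 0.75, 0.75, 0.75, 0.75, 0.75, 0.75], "travel": [[0, 0, -0.2], [0, 0, -0.4], [0, 0, -0.7], [0, 0, -0.9], [0, 0, -0.7], [0, 0, 0], [0, 0, 0]], "rotation": [[0, 0, 0], [0, 0, 0], [0, 0, 0], [0, 0, 0], [0, 0, 0], [0, 0, 0], [0, 0, 0]]}}

```text
time: 15.85
tool_pos: [0.4831, -0.226, 0.2088]
tcp_rot: [3.14, -0.001, 0.005]
wrist_force: [0.5, 0.2, -0.1]
width: 0.752
grip_force: 0.0
```

```bash
python3 - <<'E'
from fit import *
C={n:cam(n) for n in ('scene','wrist')};cs=[]
for n in C:
    for d in regions_of(n,'drum'):
        q=np.round(proj(C[n],np.array([.478,-.225,.065]))).astype(int)
        if d['mask'][q[1],q[0]]: cs.append((C[n],np.array(d['mask'])));r=fit(cs[-1:],(.478,-.225,.032),.06,.022);print(n,r.x.round(4),r.fun)
r=fit(cs,(.478,-.225,.032),.06,.022);print(r.x.round(4),r.fun)
im=np.hstack([cv2.resize(C['scene']['image'][100:190,205:305],(400,360),interpolation=cv2.INTER_CUBIC),cv2.resize(C['wrist']['image'][60:420,80:480],(400,360))])
cv2.imwrite('pics/s4.png',im[:,:,::-1])
E
python3 plan.py .4717 .2388 .2 3
```

```text
scene [ 0.4793 -0.2262  0.033 ] -0.7309014201164246
[ 0.4793 -0.2262  0.033 ] -0.7309014201164246
t 16.05 pos [ 0.4811 -0.225   0.2049] yaw -0.04 f [ 1.2  0.1 -0.3]
turn first, total units (tool): [-0.016  0.03  -0.507]  then travel units: [ 0.299 -9.272  0.098]  | travel before turn: [-0.194 -9.275  0.114]
```

View pics/s4.png

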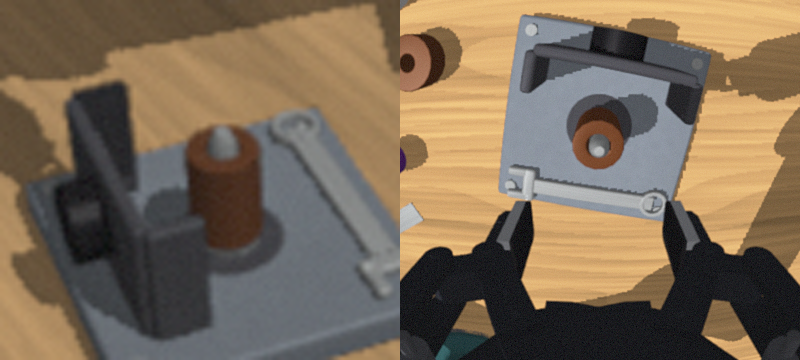

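The drum sits upright and home: the tip sticks out about 12 mm and the fitted base height is 0.033. On to the knob.

Emit:
{"api": "apply_moves", "payload": {"fingers": [0.75, 0.75, 0.6, 0.6, 0.6, 0.6, 0.6, 0.6, 0.6, 0.6, 0.6, 0.6], "travel": [[-0.1, -0.5, 0], [-0.15, -0.9, 0], [-0.15, -0.95, 0], [-0.15, -0.95, 0], [-0.15, -0.95, 0], [-0.15, -0.95, 0], [-0.15, -0.95, 0], [-0.15, -0.95, 0], [-0.15, -0.95, 0], [-0.13, -0.85, 0], [0, -0.35, 0], [0, 0, 0]], "rotation": [[0, 0, 0], [0, 0, 0], [0, 0, 0], [0, 0, 0], [0, 0, 0], [0, 0, 0], [0, 0, 0], [0, 0, 0], [0, 0, 0], [0, 0, 0], [0, 0, 0], [0, 0, 0]]}}

```text
time: 17.25
tool_pos: [0.4099, 0.2389, 0.2053]
tcp_rot: [3.141, 0.005, -0.004]
wrist_force: [0.0, -0.4, -0.4]
width: 0.6
grip_force: 0.0
```

```bash
python3 - <<'E'
from fit import *
import pickle
c=cam('wrist');pickle.dump(c,open('k.pkl','wb'))
for k,z in (('selector_grip',.084),('peg',.05),('switchbox',0)):
    for d in tip_of('wrist',k)[:3]: print(k,np.round(d['location'],1),round(d['p'],2),atz(c,d['location'],z).round(4))
for d in regions_of('wrist','peg')[:3]:
    ys,xs=np.nonzero(d['mask']);print('pegmask',len(xs),d['p'],atz(c,(xs.mean(),ys.mean()),.057).round(4))
im=c['image'].astype(int);q0=proj(c,np.array([.4717,.2388,.05])).astype(int);print(q0)
m=(im.min(2)>175).astype(np.uint8);w=90
M=np.zeros_like(m);M[max(0,q0[1]-w):q0[1]+w,q0[0]-w:q0[0]+w]=1;m*=M
cn=max(cv2.findContours(m,0,1)[0],key=cv2.contourArea);h=cv2.convexHull(cn);
pts=np.array([atz(c,p[0],.05)[:2] for p in h]);s=least_squares(lambda v:np.hypot(pts[:,0]-v[0],pts[:,1]-v[1])-v[2],[.4717,.2388,.066],loss='soft_l1',f_scale=.001);print('dial',s.x.round(4))
ax=s.x[:2]
x,y=q0;cv2.imwrite('pics/k1.png',cv2.resize(c['image'][max(0,y-80):y+80,x-100:x+100],(800,640))[:600,:,::-1]);print('crop origin',x-100,max(0,y-80))
print(read_state()['time'],read_state()['tool_pos'])
E
```

```text
selector_grip [277.  123.1] 0.92 [0.4741 0.2403 0.084 ]
peg [321.6 158.8] 0.6 [0.4392 0.1988 0.05  ]
switchbox [276.6 124.9] 0.65 [0.4669 0.2409 0.    ]
pegmask 156 0.61 [0.4412 0.1986 0.057 ]
[278 123]
dial [0.4723 0.241  0.0656]
crop origin 178 43
17.5 [0.41097512 0.23573795 0.20617423]
```

View pics/k1.png

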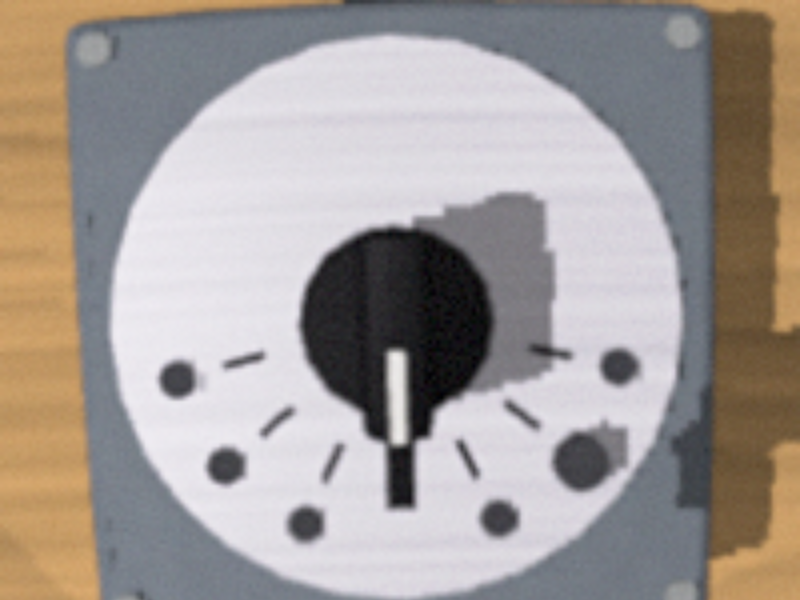

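The crop shows the raised peg (580,460), with a larger head and a shadow, at the second mark counterclockwise from OFF. That confirms −0.9.

```bash
python3 plan.py .4725 .2408 .066 1
```

```text
t 17.5 pos [0.411  0.2357 0.2062] yaw -0.13 f [ 0.1 -0.6 -0.1]
turn first, total units (tool): [ 0.008  0.01  -0.188]  then travel units: [ 1.232 -0.08   2.803]  | travel before turn: [ 1.233 -0.106  2.802]
```

Emit:
{"api": "apply_moves", "payload": {"fingers": [0.5, 0.5, 0.5, 0.5, 0.5, 0.5], "travel": [[0.5, -0.1, 0], [0.5, 0, 0], [0.23, 0, 0.4], [0, 0, 0.5], [0, 0, 0], [0, 0, 0]], "rotation": [[0, 0, -0.18], [0, 0, 0], [0, 0, 0], [0, 0, 0], [0, 0, 0], [0, 0, 0]]}}

```text
time: 18.1
tool_pos: [0.4722, 0.2414, 0.1614]
tcp_rot: [3.141, 0.026, -0.003]
wrist_force: [-0.7, -0.5, 0.0]
width: 0.499
grip_force: 0.0
```

```bash
python3 plan.py .4725 .2408 .066 1
```

```text
t 18.1 pos [0.4722 0.2414 0.1614] yaw 0.95 f [-0.7 -0.5  0. ]
turn first, total units (tool): [ 0.008  0.017 -0.008]  then travel units: [0.006 0.012 1.908]  | travel before turn: [0.009 0.011 1.908]
```

Aligned. I go down and close gently.

Emit:
{"api": "apply_moves", "payload": {"fingers": [0.5, 0.5, 0.5, 0.5, 0.5, 0.5, 0.1, 0.1, 0.1, 0.1, 0.1, 0.1], "travel": [[0, 0, 0.4], [0, 0, 0.5], [0, 0, 0.5], [0, 0, 0.5], [0, 0, 0], [0, 0, 0], [0, 0, 0], [0, 0, 0], [0, 0, 0], [0, 0, 0], [0, 0, 0], [0, 0, 0]], "rotation": [[0, 0, 0], [0, 0, 0], [0, 0, 0], [0, 0, 0], [0, 0, 0], [0, 0, 0], [0, 0, 0], [0, 0, 0], [0, 0, 0], [0, 0, 0], [0, 0, 0], [0, 0, 0]], "newtons": 40}}

```text
time: 19.3
tool_pos: [0.4743, 0.2404, 0.0694]
tcp_rot: [3.138, 0.031, 0.005]
wrist_force: [-0.6, -10.8, 7.9]
width: 0.155
grip_force: 40.3
```

Emit:
{"api": "apply_moves", "payload": {"fingers": [0.1, 0.1], "travel": [[0, 0, 0], [0, 0, 0]], "rotation": [[0, 0, 0], [0, 0, 0]]}}

```text
time: 19.5
tool_pos: [0.4743, 0.2404, 0.0694]
tcp_rot: [3.138, 0.031, 0.005]
wrist_force: [0.9, -11.1, 8.3]
width: 0.161
grip_force: 40.3
```

Emit:
{"api": "apply_moves", "payload": {"fingers": [0.1, 0.1, 0.1, 0.1, 0.1, 0.1, 0.1], "travel": [[0, 0.02, -0.02], [0, 0, 0], [0, 0, 0], [0, 0, 0], [0, 0, 0], [0, 0, 0], [0, 0, 0]], "rotation": [[0, 0, 0], [0, 0, -0.8], [0, 0, -0.8], [0, 0, -0.9], [0, 0, -0.9], [0, 0, -0.9], [0, 0, 0]]}}

```text
time: 20.2
tool_pos: [0.4741, 0.2408, 0.0695]
tcp_rot: [3.053, 0.733, 0.004]
wrist_force: [1.5, -5.7, 1.1]
width: 0.158
grip_force: 39.9
```

Emit:
{"api": "apply_moves", "payload": {"fingers": [0.1, 0.1, 0.1, 0.1, 0.1, 0.1, 0.1, 0.1], "travel": [[0, 0, 0], [0, 0, 0], [0, 0, 0], [0, 0, 0], [0, 0, 0], [0, 0, 0], [0, 0, 0], [0, 0, 0]], "rotation": [[0, 0, -0.8], [0, 0, -0.9], [0, 0, -0.9], [0, 0, -0.9], [0, 0, -0.85], [0, 0, 0], [0, 0, 0], [0, 0, 0]]}}

```text
time: 21.0
tool_pos: [0.4737, 0.2412, 0.0694]
tcp_rot: [2.812, 1.397, 0.002]
wrist_force: [0.1, -5.7, 6.1]
width: 0.154
grip_force: 40.5
```

Emit:
{"api": "apply_moves", "payload": {"fingers": [0.45, 0.45, 0.45, 0.45, 0.45, 0.45, 0.45, 0.45, 0.45, 0.45, 0.45, 0.45], "travel": [[0, 0, 0], [0, 0, 0], [0, 0, 0], [0, 0, 0], [0, 0, -0.3], [0, 0, -0.6], [0, 0, -0.8], [0, 0, -0.8], [-0.5, 0, -0.3], [-0.7, 0, 0], [0, 0, 0], [0, 0, 0]], "rotation": [[0, 0, 0], [0, 0, 0], [0, 0, 0], [0, 0, 0], [0, 0, 0], [0, 0, 0], [0, 0, 0], [0, 0, 0], [0, 0, 0], [0, 0, 0], [0, 0, 0], [0, 0, 0]]}}

```text
time: 22.2
tool_pos: [0.4365, 0.1936, 0.2089]
tcp_rot: [-2.813, -1.399, -0.003]
wrist_force: [0.8, -0.0, -0.8]
width: 0.45
grip_force: 0.0
```

```bash
python3 - <<'E'
from h import *
c=cam('wrist')
ax=np.array([.4725,.2408])
# white pointer line on bar top (z=.098), bright pixels surrounded by knob
im=c['image'].astype(int);cand=[]
for r in np.arange(.004,.0205,.001):
    for a in np.radians(np.arange(-90,91,1)):
        q=proj(c,np.array([ax[0]-r*np.cos(a),ax[1]-r*np.sin(a),.098]));cand.append((np.degrees(a),im[int(round(q[1])),int(round(q[0]))].min()))
cand=np.array(cand)
for a in np.unique(cand[:,0])[::6]: print(int(a),int(cand[cand[:,0]==a,1].mean()),end=' | ')
for k,z in (('peg',.05),('selector_grip',.084)):
    for d in tip_of('wrist',k)[:2]: print(k,atz(c,d['location'],z).round(4),round(d['p'],2))
t=cam('top');s=cam('scene')
q=proj(c,np.array([*ax,.07])).round().astype(int);x,y=q
A=cv2.resize(c['image'][max(0,y-70):max(0,y-70)+140,max(0,x-70):max(0,x-70)+140],(400,400));B=cv2.resize(s['image'][110:320,200:480],(400,300))
B=np.vstack([B,np.zeros((100,400,3),np.uint8)]);cv2.imwrite('pics/end.png',np.hstack([A,B])[:,:,::-1]);print(read_state()['time'])
E
```

```text
-90 33 | -84 36 | -78 36 | -72 37 | -66 35 | -59 42 | -54 44 | -48 48 | -42 50 | -36 54 | -29 60 | -24 59 | -18 64 | -12 66 | -6 65 | 0 71 | 6 77 | 12 74 | 18 80 | 24 89 | 29 78 | 36 66 | 42 102 | 48 196 | 54 227 | 59 146 | 66 70 | 72 53 | 78 55 | 84 47 | 90 50 | selector_grip [0.474  0.2422 0.084 ] 0.62
selector_grip [0.4761 0.2431 0.084 ] 0.16
22.45
```

The pointer line measures about 52.5° counterclockwise, which matches the −0.9 detent at the peg. The robot is clear of everything, so I hand in.

```bash
python3 -c "
from workcell import *
print(finish_job())"
```

```text
the job is handed in; nothing more can be done
None
```

The tall brown drum is seated on the sander's flange, the selector is at the reminder peg's mark (−0.9 rad), and the job was handed in at about 22 s; no verdict came back.

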